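# Shut the filling tap and hold the tank lid half open for topping up

## Robot

A 6-joint arm with a two-finger parallel gripper is mounted at the origin on the work surface. World frame = base frame: x ahead of the robot, y to its left, z up, the work surface at z = 0. Lengths are in m, angles in degrees, forces in N, time in s.
With the tool pointing down it reaches from about 0.3 to 0.75 m from the base axis. Payload 8.5 kg.
Tool frame: the origin (TCP) lies at the very end of the fingers, on their centre line; the grasp point (between the pads) lies 19 mm behind it (env.grasp_offset is the distance from the TCP to the grasp point, in m); y points along the fingers, z is the direction in which the jaws open and shut, and the axes are right-handed (so a half turn about y gives the same grasp; the last joint's range is limited). The gripper opens to 85 mm and grips with 20 to 120 N. Pads are 22 mm wide; open, the fingers measure 114 mm over their backs; the gripper's body (76 mm by 85 mm) begins 54 mm behind the grasp point. The pads swing forward as they close: fully open they stand 13 mm farther back than shut.
Start: joints at [-87.966, 21.807, 74.336, -0, 83.858, -12.336], TCP at [0.136, -0.533, 0.231] pointing down, gripper open.
Joint ranges: [-178.18, 178.18], [-50.72, 133.34], [12.68, 142.11], [-81.47, 261.47], [9.98, 163.14], [-165.26, 165.26]. Speed limits (degrees/s): [136.94, 136.94, 180, 180, 180, 180].

## Interface

Orientations are given as a 3x3 rotation matrix whose columns are the frame's x, y, z axes.
In Python, from rig import env gives the robot as it stands. The module is installed in compiled form; this text tells all that it offers.
- The arm moves only by the shell command python3 -m pendant 'ROWS' [FORCE]. ROWS is JSON, a list of rows, each a list of 3 entries, a list of its own where there are three numbers: the shift along the world's x, y, z as a fraction of full scale, then the turn about the world's z as a fraction of full scale, then the opening, from 0 (shut) to 1 (fully open). A call has 1 to 12 rows; each row shifts and turns the commanded pose from where the row before left it; what a row does not reach is not made up. Full scale, the value 1, is 30 mm for a shift and 5 degrees for a turn. A row lasts 1/12 s, in which the tool goes at most 41.7 mm and 7.16 degrees, less where a joint would pass 70% of its speed; a pose out of reach is approached as far as the arm can. A call with a number of a shift or a turn outside -1 to 1 is refused whole. A call with a gripper value outside its range is refused whole. The fingers move at their own pace and stop on an object; FORCE is the grip in N (left out, the last holds). Time passes only in rows, so rows that do not move let the fingers close. It gives the time, the measured TCP pose, the force and the opening at its end, in the units of the state.
- env.observe(): the state, without advancing time (a new reading comes with each control period).
- env.get_image(name): name is "scene" or "side" or "wrist"; returns (picture, depth): 384x512x3 uint8, red, green, blue; 384x512 float32, m along the optical axis (not along the pixel's ray), 0 where there is no reading.
- env.camera_model(name): a dict with "camera_matrix" (3x3 intrinsics, pixels), "R" (3x3) and "t" (3): a world point X has camera coordinates R X + t; the wrist camera has in their place "tool_from_camera" (4x4, takes a point from camera to tool coordinates, whose origin is the TCP and whose axes are the tool frame's). Camera axes: x right, y down, z forward; pixel columns grow to the right and rows downward; lengths in m; the calibration is good to about 2 mm. A picture is of the moment at which its call begins: read the wrist's pose just before it. camera_model takes no time and is no camera call.
- env.close_job(): hands the job in, once; it reports no verdict.
The state is a dict: "time_s": time; "q": joint angles; "qvel": joint speeds; "joint_efforts": joint torques, N m; "position": TCP position; "tool_rot": TCP orientation; "ft_force": force on the tool from outside, world axes, zero at the start; "wrist_torque": the same for the moment, N m; "grip_width": finger opening in m.
Only numpy, scipy, OpenCV 4.12 (cv2) and the standard library are available. Lean on these libraries where they do the work, as an engineer would, in place of code of your own. Each camera call takes 0.05 s, during which the arm holds its last target.

## Task

The paste filler has to be topped up: first shut its tap by lowering the red-knobbed lever on the filling head all the way down, while the tank lid is still closed. Then lift the tank lid and hold it open at 45 degrees (half way to upright), steadily and without ever letting it drop; it falls shut by itself, so finish while still holding it there. Leave the jar under the spout and everything else on the bench where it stands.

Things in the scene. Friction and masses are not known exactly. Their poses are not given: they have to be found in the camera images.
- filler: stainless paste filler, fixed to the bench: tank 200 mm deep (its x) by 260 wide (its y), top edge 205 mm above the bench. Origin on the bench under the tank's middle; x to its back, z up; its front, with drip tray and filling head, looks along -x, roughly to the robot. A thermostat box juts out 34 mm on its -y side. Filling head: axis at x = -140 mm, radius 19; spout tip 92 mm above the bench.
- tap_lever (a joint): the tap lever's angle in rad: 0 = level, fully down on its stop, tap shut; positive = knob raised, tap open (stop at 1.2). It starts raised and stays wherever it is left: friction in the pivot holds it, about 2.5 N at the knob moves it.
- lever_knob (a point): centre of the red ball knob (24 mm diameter) at the free end of the tap lever, 80 mm from its pivot. Fully down, the lever is level and the knob points straight away from the tank (filler -x), 186 mm above the bench; raised, the knob is higher and nearer the tank. Axes are the lever's: x from knob to pivot.
- lever_pivot (a point): centre of the lever's pivot pin, on the filling head's axis at filler (-140, 0, 186) mm. The lever turns about the filler's y axis, in the filler's x-z plane. Between pivot and knob the lever is a steel bar 10 mm wide, 7 mm thick.
- tank_lid (a joint): the lid's angle in rad: 0 = shut, positive = open, stop at 1.4. No spring, no stay: its weight (0.4 to 0.65 kg, some 3 to 4.5 N at the handle) pulls it shut from every angle. 45 degrees is 0.785.
- lid_bar (a point): middle of the lid's handle: a round black bar, 12 mm diameter, 110 mm long, parallel to the hinge (filler y), on two end posts; its axis is 38 mm above the lid's top face. Lid shut: 125 mm before the hinge (filler -x) and 43 mm above it, 251 mm above the bench. Turns with the lid (axes are the lid's: the filler's when shut); the bar can turn between the fingers.
- lid_hinge (a point): middle of the lid's hinge line, at filler (60, 0, 208) mm, at the back; the lid turns about the filler's y axis, its front edge (168 mm from the hinge) rising and going back. The lid is a steel sheet 272 mm wide; behind the hinge the deck is fixed.
- tap_jar: open glass jar under the spout, on the 10 mm drip tray; 66 mm diameter, 72 mm tall; origin under its middle. Stays put.
- next_jar: empty open glass jar beside the tap at filler y about +145 mm, 66 mm diameter, 72 mm tall; origin under its middle. Stays put.
- full_jar: full brown jar with metal cap beside the tap at filler y about -145 mm, 66 mm diameter, 78 mm tall; origin under its middle. Stays put.
- oil_bottle: amber glass bottle, 60 mm diameter, 190 mm tall, standing at one side of the bench; origin under its middle. Stays put.
- funnel: orange plastic funnel standing mouth down, 112 mm wide, 100 mm tall; origin under its middle. Stays put.
- steel_cup: steel mug, 76 mm diameter, 85 mm tall; origin under its middle. Stays put.
- scoop: blue plastic scoop lying on the bench, 210 mm long, handle along its -x; origin under the back of its bowl. Stays put.

How it is judged:
By the outcome, as a careful person would: the job done as asked, in the order asked, and still so for the second after the job is handed in, while the arm keeps its last pose, push and grip.
It also fails if it takes over 48 s, if anything falls off the work surface, if the arm or the gripper's body presses on something with over 40 N, if the wrist force passes 120 N, or if a joint passes its speed limit or range.

## Working session

There is one attempt and no reset: what is moved stays moved. The work goes in short steps, Python scripts to look and compute and a shell command to move; the robot and the scene stay as the last step left them, time stands still between calls to the robot, and variables do not carry over. Pictures are saved under pics/ and viewed, and the job is handed in when it is done.

```bash
mkdir -p pics; python3 - <<'E'
from rig import env
import cv2,numpy as np
s=env.observe();print(s['time_s'],s['position'],s['tool_rot'],s['grip_width'],s['ft_force'])
for n in("scene","side"):
    p,d=env.get_image(n);cv2.imwrite(f"pics/{n}0.png",p[:,:,::-1]);np.savez(f"{n}0.npz",p=p,d=d)
    m=env.camera_model(n);print(n,m)
print(env.camera_model("wrist"),env.grasp_offset)
E
```

```text
0.0 [ 0.13647481 -0.53250582  0.23068218] [[-9.68712593e-01 -5.65926762e-05  2.48185233e-01]
 [-2.48185030e-01  1.51968419e-03 -9.68711454e-01]
 [-3.22341200e-04 -9.99998844e-01 -1.48618266e-03]] 0.08567398516094324 [0.70096548 0.32654238 0.37862432]
scene {'camera_matrix': array([[388.56257719,   0.        , 253.41549966],
       [  0.        , 388.56257719, 199.47734357],
       [  0.        ,   0.        ,   1.        ]]), 'R': array([[-0.76182012,  0.64775971,  0.00612081],
       [ 0.49045569,  0.58293844, -0.64779317],
       [-0.42318237, -0.49049989, -0.76179167]]), 't': array([ 0.42259649, -0.15971615,  1.81603746])}
side {'camera_matrix': array([[372.84021822,   0.        , 262.20814553],
       [  0.        , 372.84021822, 196.09573967],
       [  0.        ,   0.        ,   1.        ]]), 'R': array([[-0.70905948, -0.70496433,  0.01612301],
       [-0.4764982 ,  0.46216118, -0.7479014 ],
       [ 0.51979238, -0.53798916, -0.663614  ]]), 't': array([0.38715168, 0.3783678 , 1.29855356])}
{'camera_matrix': array([[333.27282147,   0.        , 255.28671153],
       [  0.        , 333.27282147, 194.75320454],
       [  0.        ,   0.        ,   1.        ]]), 'tool_from_camera': array([[-7.26579853e-05,  9.53580928e-01,  3.01136860e-01,
        -7.80399145e-02],
       [-4.78691110e-04, -3.01136859e-01,  9.53580811e-01,
        -1.42038696e-01],
       [ 9.99999883e-01, -7.48662773e-05,  4.78350711e-04,
         9.46557684e-04],
       [ 0.00000000e+00,  0.00000000e+00,  0.00000000e+00,
         1.00000000e+00]])} 0.0187
```

View pics/scene0.png

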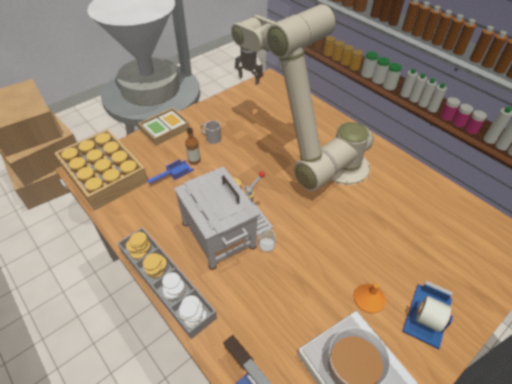

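View pics/side0.png

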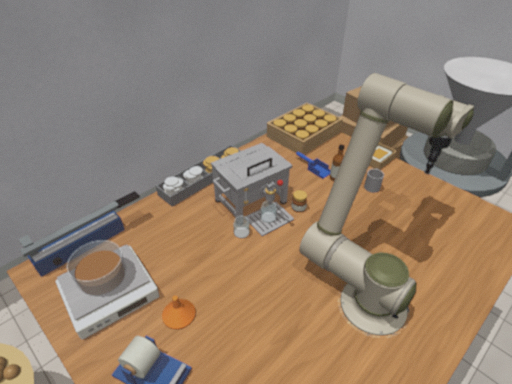

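The scene view shows the filler at about (218,212), with the red knob at (262,174) and the black bar at (232,188). In the side view the knob is at (280,183) and the bar at (259,167). Next I'll measure positions from the depth images.

```bash
cat > h.py <<'E'
import numpy as np,cv2
from rig import env
def cloud(n,d,T=None):
    m=env.camera_model(n);K=m["camera_matrix"]
    v,u=np.mgrid[:d.shape[0],:d.shape[1]]
    c=np.stack([(u-K[0,2])/K[0,0]*d,(v-K[1,2])/K[1,1]*d,d],-1)
    if n=="wrist":
        A=m["tool_from_camera"];s=T
        c=c@A[:3,:3].T+A[:3,3]
        return c@np.array(s["tool_rot"]).T+np.array(s["position"])
    return (c-m["t"])@m["R"]
E
python3 - <<'E'
from h import *
for n in("scene","side"):
    z=np.load(n+"0.npz");p,d=z["p"],z["d"];X=cloud(n,d);P=p.astype(int)
    x0,y0,x1,y1=(165,150,290,270) if n=="scene" else (190,130,320,245)
    cv2.imwrite(f"pics/{n}0z.png",cv2.resize(p[y0:y1,x0:x1,::-1],None,fx=5,fy=5,interpolation=cv2.INTER_CUBIC))
    box=np.zeros(d.shape,bool);box[y0:y1,x0:x1]=1
    red=box&(P[...,0]>140)&(P[...,1]<75)&(P[...,2]<75)
    vv,uu=np.where(red);print(n,"red",len(vv),uu.mean() if len(uu) else 0,vv.mean() if len(vv) else 0,np.median(X[red],0))
    for lo,hi in((.2,.225),(.238,.27)):
        mk=box&(X[...,2]>lo)&(X[...,2]<hi)&(d>0)
        if hi>.23: mk&=(P.sum(-1)<200)
        pts=X[mk][:,:2].astype(np.float32)
        r=cv2.minAreaRect(pts);print(lo,len(pts),np.median(X[mk],0),r)
E
```

```text
scene red 7 261.7142857142857 174.42857142857142 [ 0.49626154 -0.02453707  0.24665649]
0.2 3386 [ 0.69019658 -0.04757782  0.21174904] ((0.6461597681045532, -0.05703774094581604), (0.27797847986221313, 0.2839297950267792), 80.77666473388672)
0.238 0 [nan nan nan] ((0.0, 0.0), (0.0, 0.0), 0.0)
side red 19 279.57894736842104 181.57894736842104 [ 0.48909382 -0.03011896  0.24825417]
0.2 2044 [ 0.67008649 -0.04549281  0.21133033] ((0.5201597213745117, -0.03680488467216492), (0.2758108675479889, 0.5459457039833069), 80.47096252441406)
0.238 27 [ 0.62064397 -0.04475232  0.25337875] ((0.6198002099990845, -0.049556706100702286), (0.10859482735395432, 0.007113635074347258), 80.25971984863281)
  return _methods._mean(a, axis=axis, dtype=dtype,
  ret = um.true_divide(
```

```bash
python3 -m pendant '[[[0.2,0.3,0.9],0.5,0],[[0.4,0.6,0.9],0.7,0],[[0.6,0.8,0.9],0.7,0],[[0.6,0.85,0.9],0.7,0],[[0.6,0.85,0.7],0.7,0],[[0.6,0.85,0],0.7,0],[[0.6,0.85,0],0.7,0],[[0.6,0.85,0],0.7,0],[[0.6,0.85,0],0.7,0],[[0.6,0.85,0],0.7,0],[[0.6,0.85,0],0.7,0],[[0.6,0.85,0],0.7,0]]' 40
```

```text
time_s: 1.1
position: [0.335, -0.2508, 0.3602]
tool_rot: [[-0.566, -0.0, 0.824], [-0.824, 0.0, -0.566], [-0.0, -1.0, -0.0]]
ft_force: [-0.2, -0.3, 0.3]
grip_width: 0.0001
```

```bash
python3 -m pendant '[[[0.6,0.85,0],0.7,0],[[0.6,0.85,0],0.7,0],[[0.6,0.85,0],0.7,0],[[0.6,0.85,0],0.7,0],[[0.6,0.85,0],0.7,0],[[0.6,0.85,0],0.7,0],[[0.6,0.85,0],0.7,0],[[0.4,0.5,0],0.5,0],[[0.2,0.3,0],0.3,0],[[0,0,0],0,0]]'
python3 - <<'E'
from h import *
s=env.observe();print(s['time_s'],s['position'],s['tool_rot'],s['grip_width'],s['ft_force'])
p,d=env.get_image("wrist");np.savez("w1.npz",p=p,d=d,R=s['tool_rot'],t=s['position']);cv2.imwrite("pics/w1.png",p[:,:,::-1])
E
```

```text
time_s: 1.93
position: [0.479, -0.0485, 0.3598]
tool_rot: [[-0.104, -0.001, 0.995], [-0.995, 0.001, -0.104], [-0.0, -1.0, -0.001]]
ft_force: [-0.2, -0.7, -0.1]
grip_width: 0.0
1.9333 [ 0.47901276 -0.04854581  0.35983506] [[-1.03766972e-01 -9.03914577e-04  9.94601226e-01]
 [-9.94601541e-01  5.33716535e-04 -1.03766520e-01]
 [-4.37039050e-04 -9.99999449e-01 -9.54416979e-04]] 1.3001578782230767e-05 [-0.18189384 -0.7022969  -0.10817808]
```

View pics/w1.png

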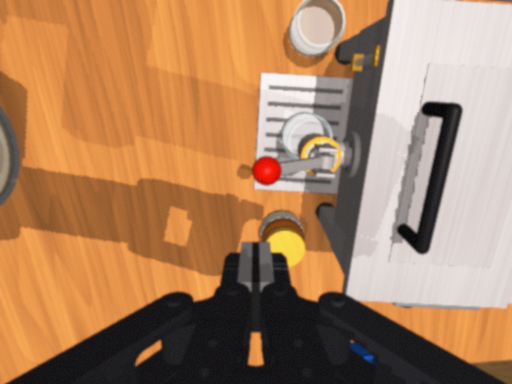

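The wrist view shows the knob at (267,171). The bar runs from about (443,107) to (415,240), and the closed fingertips are near (255,250).

```bash
python3 - <<'E'
from h import *
z=np.load("w1.npz");p,d=z["p"],z["d"];s=dict(tool_rot=z["R"],position=z["t"]);X=cloud("wrist",d,s);P=p.astype(int)
red=(P[...,0]>150)&(P[...,1]<70)&(P[...,2]<70)
q=X[red&(d>0)]
from scipy.optimize import least_squares
f=least_squares(lambda c:np.linalg.norm(q-c,axis=1)-.012,q.mean(0)-[0,0,.006],loss="soft_l1",f_scale=.001)
K=f.x;print("knob",len(q),K,np.abs(f.fun).mean())
bar=(P.sum(-1)<170)&(X[...,2]>.246)&(X[...,2]<.27);bar[:,:390]=0;bar[265:]=0
b=X[bar];print(len(b),np.percentile(b[:,2],[5,50,95]))
r=cv2.minAreaRect(b[b[:,2]>.25][:,:2].astype(np.float32));print(r)
B=b[b[:,2]>.252];m=B.mean(0);e=np.linalg.svd(B[:,:2]-m[:2])[2][0];print(m,"bar dir",np.degrees(np.arctan2(e[1],e[0])))
top=(X[...,2]>.2)&(X[...,2]<.225)&(d>0)&(P.sum(-1)>300);T=X[top];print("lid z",np.median(T[:,2]))
# lid front edge: near z .21 leftmost points per row
E=[]
for v in range(20,290,4):
    u=np.where(top[v])[0]
    if len(u):E.append(X[v,u[0]+1])
E=np.array(E);l=cv2.fitLine(E[:,:2].astype(np.float32),cv2.DIST_HUBER,0,.01,.01).ravel();print("front edge",l,np.degrees(np.arctan2(l[1],l[0])))
for yaw in(np.radians(-9.75),):
    c=np.array([np.cos(yaw),np.sin(yaw)]);m2=np.array(r[0]);h=m2+.125*c;pv=m2-.075*c
    print("hinge",h,"pivot",pv);dk=K[:2]-pv;print("knob rel",dk@c,dk@[-c[1],c[0]],K[2]-.186,np.arctan2(K[2]-.186,-(dk@c)))
E
```

```text
knob 606 [ 0.49077372 -0.03502362  0.24070951] 0.0004000927000898086
2143 [0.25097158 0.25524699 0.25713294]
((0.6198582053184509, -0.055457714945077896), (0.11762255430221558, 0.00956644956022501), 80.61512756347656)
[ 0.61980099 -0.05249533  0.25524156] bar dir -99.36146513934358
lid z 0.212876167333275
front edge [ 0.16207784  0.98677796  0.58202684 -0.0355445 ] 80.67247
hinge [ 0.74305271 -0.0766264 ] pivot [ 0.5459415 -0.0427565]
knob rel -0.0556804983262895 -0.001721451859472368 0.05470951438650021 0.776602450127015
```

```bash
python3 -m pendant '[[[0.08,0.11,-0.6],-0.2,0],[[0.08,0.11,-0.6],-0.2,0],[[0.07,0.11,-0.6],-0.2,0],[[0.07,0.11,-0.6],-0.1,0],[[0,0,-0.5],0,0],[[0,0,-0.1],0,0],[[0,0,0],0,0]]'
python3 - <<'E'
from h import *
s=env.observe();print(s['time_s'],s['position'],s['ft_force'])
p,d=env.get_image("wrist");np.savez("w2.npz",p=p,d=d,R=s['tool_rot'],t=s['position']);cv2.imwrite("pics/w2.png",p[:,:,::-1])
E
```

```text
time_s: 2.57
position: [0.4868, -0.0375, 0.2699]
tool_rot: [[-0.169, -0.002, 0.986], [-0.986, 0.0, -0.169], [-0.0, -1.0, -0.002]]
ft_force: [0.2, 0.1, 0.2]
grip_width: -0.0002
2.5667 [ 0.48681289 -0.03751957  0.26993526] [0.16684116 0.10667184 0.15718237]
```

View pics/w2.png

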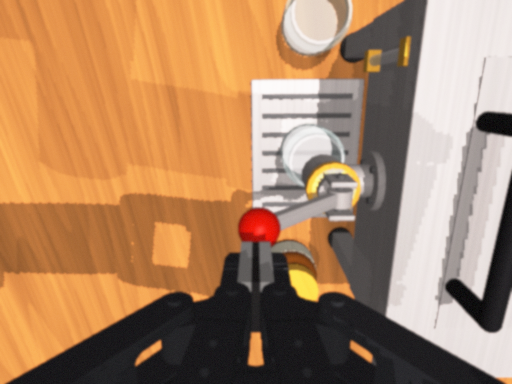

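```bash
python3 -m pendant '[[[0,0.06,-0.3],0,0],[[0,0,-0.25],0,0],[[-0.15,0.02,-0.18],0,0],[[-0.15,0.02,-0.18],0,0],[[-0.13,0.02,-0.23],0,0],[[-0.13,0.02,-0.23],0,0],[[0,0,0],0,0]]'
```

```text
time_s: 3.2
position: [0.4692, -0.032, 0.2282]
tool_rot: [[-0.167, -0.003, 0.986], [-0.986, 0.001, -0.167], [-0.0, -1.0, -0.003]]
ft_force: [-0.3, -0.2, 0.2]
grip_width: -0.0
```

```bash
python3 - <<'E'
from h import *
s=env.observe();print(s['time_s'],s['position'],s['ft_force'])
p,d=env.get_image("wrist");np.savez("w3.npz",p=p,d=d,R=s['tool_rot'],t=s['position']);cv2.imwrite("pics/w3.png",p[:,:,::-1])
E
```

```text
3.2 [ 0.46918396 -0.03201281  0.22823957] [-0.28659665 -0.22811579  0.15306395]
```

View pics/w3.png

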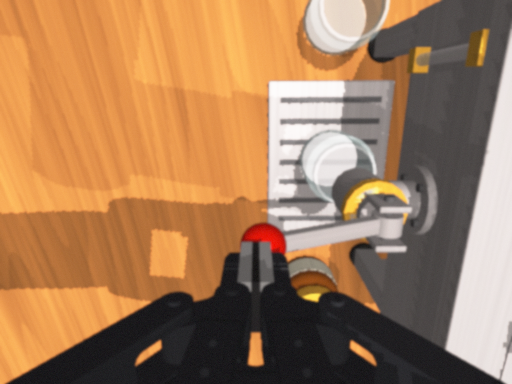

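The knob at (264,238) has come down under the fingertips and is still in contact. I'll keep going to the stop.

```bash
python3 -m pendant '[[[0,0,-0.25],0,0],[[0,0,-0.25],0,0],[[-0.02,0,-0.25],0,0],[[0,0,-0.15],0,0],[[0,0,-0.1],0,0],[[0,0,0],0,0]]'
```

```text
time_s: 3.75
position: [0.47, -0.0323, 0.1984]
tool_rot: [[-0.167, -0.001, 0.986], [-0.986, 0.0, -0.167], [-0.0, -1.0, -0.001]]
ft_force: [0.0, -0.5, -0.6]
grip_width: 0.0001
```

```bash
python3 -m pendant '[[[0,0,-0.07],0,0],[[0,0,0],0,0]]'; python3 -m pendant '[[[0,0,-0.07],0,0],[[0,0,0],0,0]]'
```

```text
time_s: 3.92
position: [0.4705, -0.0325, 0.1976]
tool_rot: [[-0.167, 0.001, 0.986], [-0.986, -0.0, -0.167], [0.0, -1.0, 0.001]]
ft_force: [-2.5, 0.5, 5.4]
grip_width: -0.0002
time_s: 4.08
position: [0.4706, -0.0325, 0.197]
tool_rot: [[-0.167, 0.003, 0.986], [-0.986, -0.001, -0.167], [0.001, -1.0, 0.003]]
ft_force: [-5.8, 2.3, 18.0]
grip_width: 0.0
```

The lever is on its stop: the force rose to 18 N at TCP z 0.197. I'll lift off and move above the bar.

```bash
python3 -m pendant '[[[0,0,0.3],0,0],[[0,0,0.8],0,0],[[0,0,0.9],0,0],[[0,0,0.9],0,0.3],[[0,0,0.9],0,0.5],[[0,0,0.5],0,0.5],[[0.6,-0.1,0],0,0.5],[[0.9,-0.14,0],0,0.5],[[0.9,-0.14,0],0,0.5],[[0.9,-0.14,0],0,0.5],[[0.6,-0.1,0],0,0.5],[[0,0,0],0,0.5]]'
python3 - <<'E'
from h import *
s=env.observe();print(s['time_s'],s['position'],s['ft_force'])
p,d=env.get_image("wrist");np.savez("w4.npz",p=p,d=d,R=s['tool_rot'],t=s['position']);cv2.imwrite("pics/w4.png",p[:,:,::-1])
p,d=env.get_image("side");np.savez("side4.npz",p=p,d=d);cv2.imwrite("pics/side4.png",cv2.resize(p[130:245,190:320,::-1],None,fx=4,fy=4,interpolation=cv2.INTER_CUBIC))
E
```

```text
time_s: 5.08
position: [0.5897, -0.0517, 0.3225]
tool_rot: [[-0.168, -0.001, 0.986], [-0.986, 0.0, -0.168], [-0.0, -1.0, -0.001]]
ft_force: [0.9, 0.0, 0.3]
grip_width: 0.0425
5.0833 [ 0.58971216 -0.05172385  0.32246042] [0.88503625 0.02049557 0.26032775]
```

View pics/w4.png

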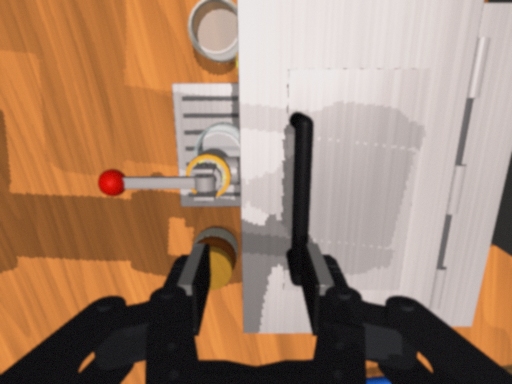

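View pics/side4.png

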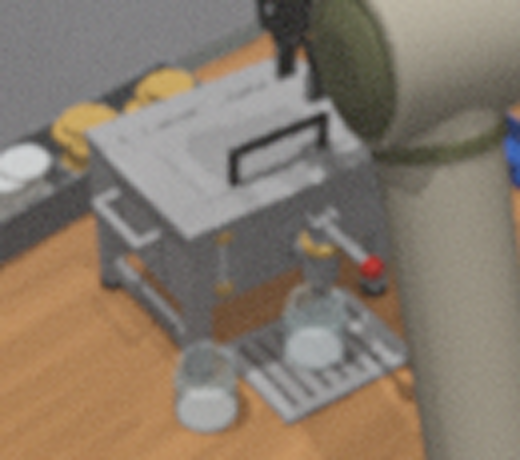

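The lever points straight out and level, with the knob at (112,182). The bar runs from (301,118) to (300,285). I'll measure both.

```bash
python3 - <<'E'
from h import *
from scipy.optimize import least_squares
z=np.load("w4.npz");p,d=z["p"],z["d"];s=dict(tool_rot=z["R"],position=z["t"]);X=cloud("wrist",d,s);P=p.astype(int)
red=(P[...,0]>150)&(P[...,1]<70)&(P[...,2]<70)&(d>0);q=X[red]
f=least_squares(lambda c:np.linalg.norm(q-c,axis=1)-.012,q.mean(0)-[0,0,.006],loss="soft_l1",f_scale=.001);print("knob",f.x)
bar=(P.sum(-1)<200)&(X[...,2]>.246)&(X[...,2]<.262);bar[:,:285]=0;bar[:,320:]=0;bar[245:]=0
b=X[bar];print(len(b),b[:,2].max())
for v in range(115,250,15):
    u=np.where(bar[v])[0]
    if len(u):print(v,u[0],u[-1],X[v,u].mean(0))
E
```

```text
knob [ 0.46892603 -0.03131539  0.18518573]
2128 0.2581156340063345
115 300 304 [0.63014704 0.00353467 0.24991726]
130 295 311 [ 0.6289626  -0.00508716  0.2551976 ]
145 295 311 [ 0.62778356 -0.01431815  0.25535621]
160 294 310 [ 0.62594652 -0.02368678  0.25549841]
175 294 309 [ 0.62440804 -0.03344856  0.25531007]
190 293 309 [ 0.62275152 -0.04352032  0.2550274 ]
205 293 308 [ 0.62126699 -0.05372874  0.2553532 ]
220 292 307 [ 0.61913531 -0.06427439  0.25525586]
235 292 307 [ 0.61771776 -0.07517229  0.25537807]
```

```bash
python3 -m pendant '[[[0.5,-0.02,0],0,0.5],[[0.53,-0.02,-0.2],0,0.5],[[0,0,-0.6],0,0.5],[[0,0,-0.7],0,0.5],[[0,0,-0.7],0,0.5],[[0,0,-0.5],0,0.5],[[0,0,-0.3],0,0.5],[[0,0,0],0,0.5]]' 40
python3 - <<'E'
from h import *
p,d=env.get_image("wrist");cv2.imwrite("pics/w5.png",p[:,:,::-1])
E
```

```text
time_s: 5.85
position: [0.617, -0.0519, 0.2328]
tool_rot: [[-0.167, -0.003, 0.986], [-0.986, 0.001, -0.167], [-0.0, -1.0, -0.003]]
ft_force: [-0.1, -0.2, 0.0]
grip_width: 0.0429
```

View pics/w5.png

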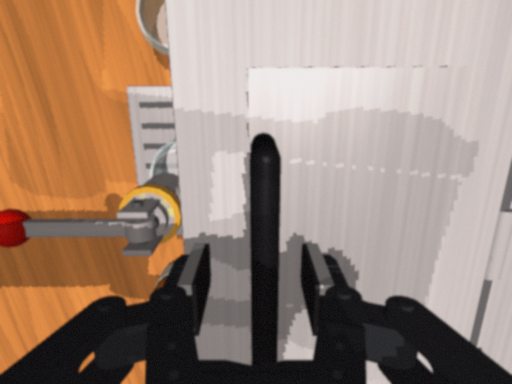

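The bar at column 265 lies between the pads, which are centred at about column 255. I'll shift +x by 3.5 mm and close.

```bash
python3 -m pendant '[[[0.12,-0.02,0],0,0.5],[[0,0,0],0,0.3],[[0,0,0],0,0],[[0,0,0],0,0],[[0,0,0],0,0],[[0,0,0],0,0]]' 40
```

```text
time_s: 6.4
position: [0.6208, -0.0527, 0.2349]
tool_rot: [[-0.167, -0.001, 0.986], [-0.986, -0.0, -0.167], [0.0, -1.0, -0.001]]
ft_force: [-5.1, 0.6, 4.5]
grip_width: 0.0108
```

```bash
python3 -m pendant '[[[0.035,-0.006,0.09],0,0],[[0.035,-0.006,0.09],0,0],[[0.035,-0.006,0.09],0,0],[[0.035,-0.006,0.09],0,0],[[0.043,-0.007,0.086],0,0],[[0.043,-0.007,0.086],0,0],[[0.043,-0.007,0.086],0,0],[[0.043,-0.007,0.086],0,0],[[0.049,-0.008,0.082],0,0],[[0.049,-0.008,0.082],0,0],[[0.049,-0.008,0.082],0,0],[[0.049,-0.008,0.082],0,0]]'
python3 - <<'E'
from h import *
p,d=env.get_image("wrist");cv2.imwrite("pics/w6.png",p[:,:,::-1])
E
```

```text
time_s: 7.4
position: [0.6345, -0.0549, 0.2648]
tool_rot: [[-0.167, -0.007, 0.986], [-0.986, 0.001, -0.167], [0.0, -1.0, -0.007]]
ft_force: [-12.0, 0.3, -0.2]
grip_width: 0.0106
```

View pics/w6.png

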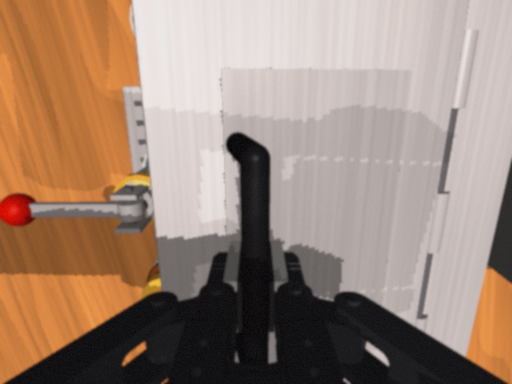

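```bash
python3 -m pendant '[[[0.044,-0.009,0.09],0,0],[[0.044,-0.009,0.09],0,0],[[0.044,-0.009,0.09],0,0],[[0.044,-0.009,0.09],0,0],[[0.063,-0.01,0.072],0,0],[[0.063,-0.01,0.072],0,0],[[0.063,-0.01,0.072],0,0],[[0.063,-0.01,0.072],0,0],[[0.068,-0.011,0.066],0,0],[[0.068,-0.011,0.066],0,0],[[0.068,-0.011,0.066],0,0],[[0.068,-0.011,0.066],0,0]]'
python3 - <<'E'
from h import *
p,d=env.get_image("wrist");cv2.imwrite("pics/w7.png",p[:,:,::-1])
E
```

```text
time_s: 8.45
position: [0.657, -0.0587, 0.2931]
tool_rot: [[-0.167, -0.002, 0.986], [-0.986, 0.0, -0.167], [0.0, -1.0, -0.002]]
ft_force: [-7.1, 1.0, 0.9]
grip_width: 0.0102
```

View pics/w7.png

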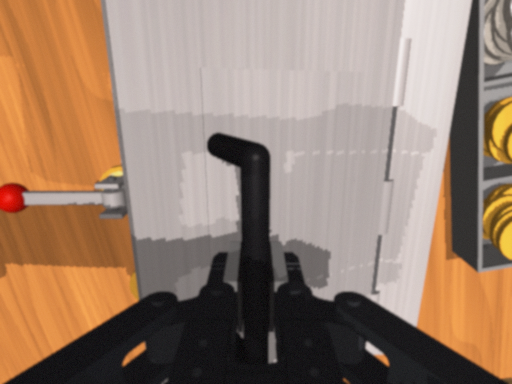

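```bash
python3 -m pendant '[[[0.073,-0.012,0.06],0,0],[[0.073,-0.012,0.06],0,0],[[0.073,-0.012,0.06],0,0],[[0.073,-0.012,0.06],0,0],[[0.077,-0.013,0.053],0,0],[[0.077,-0.013,0.053],0,0],[[0.077,-0.013,0.053],0,0],[[0.077,-0.013,0.053],0,0],[[0.08,-0.014,0.046],0,0],[[0.08,-0.014,0.046],0,0]]'
cat > m.py <<'E'
from h import *
import sys
s=env.observe();print(s['time_s'],s['position'],s['ft_force'],s['grip_width'])
p,d=env.get_image("wrist");X=cloud("wrist",d,s);P=p.astype(int);cv2.imwrite(f"pics/{sys.argv[1]}.png",p[:,:,::-1])
c=np.array([.9866,-.163]);h=np.array([.6205,-.053])+.125*c
F=np.stack([(X[...,:2]-h)@c,(X[...,:2]-h)@[.163,.9866],X[...,2]-.208],-1)
mk=(d>0)&(P.sum(-1)>280)&(F[...,2]>.015)&(F[...,0]<-.01)&(F[...,0]>-.17);mk[240:]=0
q=F[mk]
n=cv2.fitLine(q[:,[0,2]].astype(np.float32),cv2.DIST_HUBER,0,.01,.01).ravel()
print(len(q),"lid slope deg",np.degrees(np.arctan(-n[1]/n[0])),"at",n)
def fr(a):a=np.array(a);return [(a[:2]-h)@c,a[2]-.208]
t=np.array(s['position'])+[0,0,.0187];x,z=fr(t);print("grasp rel",x,z,"theta",np.degrees(np.arctan2(z,-x))-18.98,"r",np.hypot(x,z))
# side cam
S,D=env.get_image("side");X=cloud("side",D);cv2.imwrite(f"pics/{sys.argv[1]}s.png",cv2.resize(S[100:245,170:330,::-1],None,fx=4,fy=4,interpolation=cv2.INTER_CUBIC))
E
python3 m.py w8
```

```text
time_s: 9.33
position: [0.6798, -0.0624, 0.3108]
tool_rot: [[-0.167, -0.0, 0.986], [-0.986, -0.0, -0.167], [0.0, -1.0, -0.0]]
ft_force: [-9.0, 2.0, 5.7]
grip_width: 0.0102
9.3333 [ 0.67977642 -0.06240764  0.31082221] [-9.02115239  2.00434564  5.73654362] 0.010216922243105308
53780 lid slope deg 41.163372 at [ 0.7528358  -0.6582084  -0.06987534  0.06971573]
grasp rel -0.06497800782973678 0.1215222137874262 theta 42.88655478471303 r 0.13780344678315654
```

View pics/w8.png

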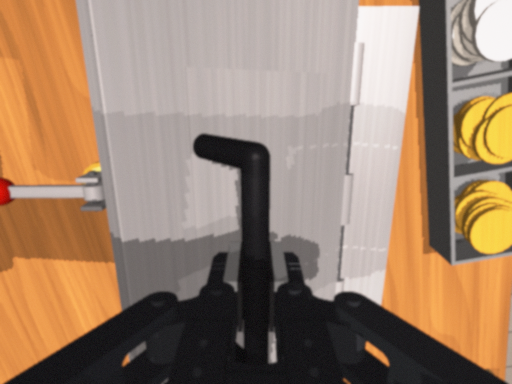

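View pics/w8s.png

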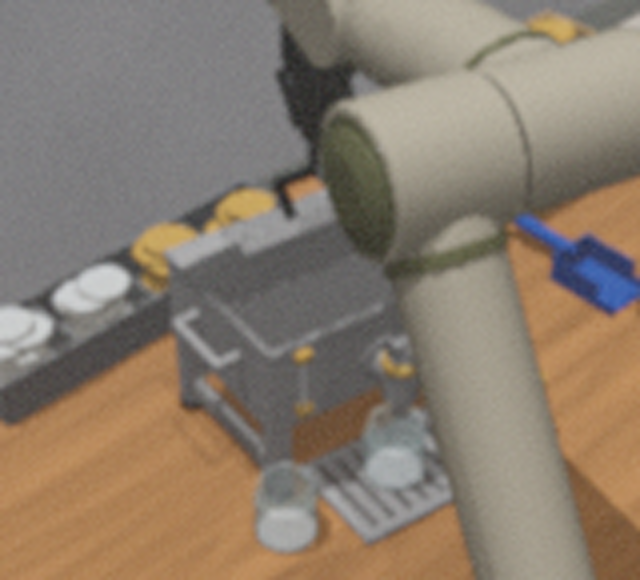

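The lid is at about 41° and still held. Before the last few degrees I'll check the slope estimator on the earlier closed-lid image.

```bash
cat > sl.py <<'E'
from h import *
c=np.array([.9866,-.163]);h=np.array([.6205,-.053])+.125*c
def slope(p,d,s,th):
    X=cloud("wrist",d,s);P=p.astype(int)
    F=np.stack([(X[...,:2]-h)@c,(X[...,:2]-h)@[.163,.9866],X[...,2]-.208],-1)
    t=np.radians(th)
    for _ in range(6):
        along=-F[...,0]*np.cos(t)+F[...,2]*np.sin(t);off=F[...,0]*np.sin(t)+F[...,2]*np.cos(t)
        mk=(d>0)&(P.sum(-1)>230)&(abs(off-.005)<.008)&(along>.02)&(along<.16)
        q=F[mk];A=np.c_[q[:,:2],np.ones(len(q))]
        k,_,_,_=np.linalg.lstsq(A,q[:,2],rcond=None);t=np.arctan(-k[0])
    return np.degrees(t),len(q),(A@k-q[:,2]).std(),off[mk].mean(),k[1]
E
python3 - <<'E'
from sl import *
z=np.load("w4.npz");print(slope(z["p"],z["d"],dict(tool_rot=z["R"],position=z["t"]),0))
z=np.load("w2.npz");print(slope(z["p"],z["d"],dict(tool_rot=z["R"],position=z["t"]),0))
s=env.observe();p,d=env.get_image("wrist");print(slope(p,d,s,42))
S,D=env.get_image("scene");cv2.imwrite("pics/sc8.png",cv2.resize(S[130:270,150:300,::-1],None,fx=4,fy=4,interpolation=cv2.INTER_CUBIC))
E
```

```text
(np.float64(-0.2820286505034534), 51716, np.float64(0.0008032669524710694), np.float64(0.0053070136274219575), np.float64(-0.0018178534888087356))
(np.float64(-0.7444464099764931), 29872, np.float64(0.0007503308151255366), np.float64(0.006463618187072567), np.float64(0.0009197650560385396))
(np.float64(41.31395546211137), 52131, np.float64(0.0008858824742166983), np.float64(0.006584126867244), np.float64(-0.005127572217300683))
```

```bash
python3 -m pendant '[[[0.03,-0.005,0.025],0,0],[[0.04,-0.007,0.026],0,0],[[0.04,-0.007,0.026],0,0],[[0.04,-0.007,0.026],0,0],[[0.04,-0.007,0.025],0,0],[[0.03,-0.005,0.02],0,0],[[0,0,0],0,0],[[0,0,0],0,0],[[0,0,0],0,0]]'
python3 - <<'E'
from sl import *
s=env.observe();p,d=env.get_image("wrist");print(slope(p,d,s,44))
E
```

```text
time_s: 10.28
position: [0.6866, -0.0636, 0.3147]
tool_rot: [[-0.167, 0.0, 0.986], [-0.986, -0.0, -0.167], [0.0, -1.0, 0.0]]
ft_force: [-6.9, 2.5, 4.0]
grip_width: 0.0103
(np.float64(44.57056895374162), 50303, np.float64(0.0009164355636820492), np.float64(0.006656842894938939), np.float64(-0.005599772748886017))
```

The lid reads 44.6°, against an estimator bias of about −0.3 to −0.7°, and the bar position also gives 45°. I'll check that it's stable and that nothing else moved.

```bash
python3 -m pendant '[[[0,0,0],0,0],[[0,0,0],0,0],[[0,0,0],0,0],[[0,0,0],0,0],[[0,0,0],0,0],[[0,0,0],0,0],[[0,0,0],0,0],[[0,0,0],0,0],[[0,0,0],0,0],[[0,0,0],0,0],[[0,0,0],0,0],[[0,0,0],0,0]]'
python3 - <<'E'
from sl import *
s=env.observe();p,d=env.get_image("wrist");print(slope(p,d,s,44))
cv2.imwrite("pics/w9.png",p[:,:,::-1])
a,da=env.get_image("scene");o=np.load("scene0.npz")["p"]
cv2.imwrite("pics/cmp.png",np.hstack([cv2.resize(x[90:290,110:300,::-1],None,fx=2,fy=2) for x in(o,a)]))
E
```

```text
time_s: 11.33
position: [0.6866, -0.0635, 0.3147]
tool_rot: [[-0.167, 0.0, 0.986], [-0.986, -0.0, -0.167], [0.0, -1.0, 0.0]]
ft_force: [-7.1, 1.3, 4.4]
grip_width: 0.0101
(np.float64(44.5618231603207), 50269, np.float64(0.0009239501703800909), np.float64(0.0066634154601544265), np.float64(-0.00550182788072748))
```

View pics/cmp.png

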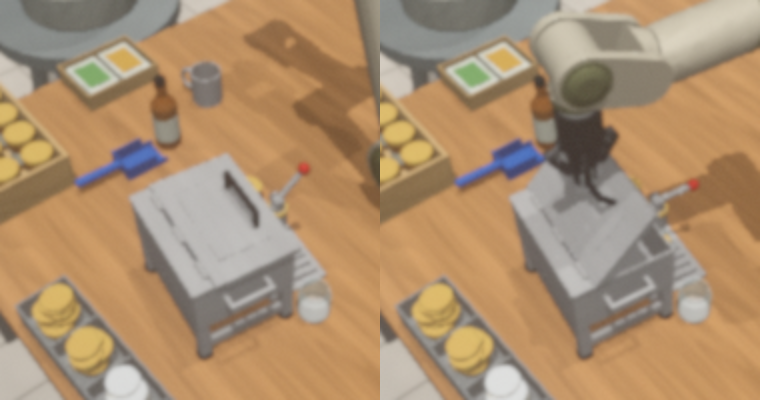

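View pics/w9.png

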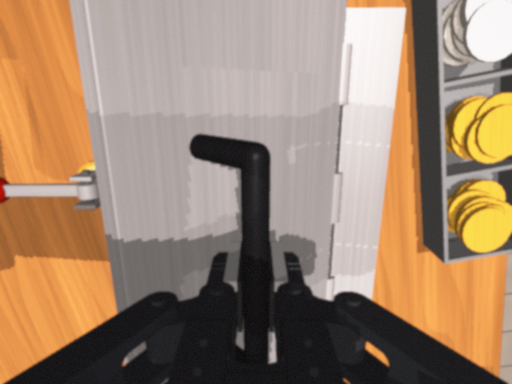

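The lid holds steady half open with the bar in the grip. The lever is still level (knob at (692,184) in the right half of the comparison), and the bottle, scoop and next jar haven't moved. I'm handing in the job.

```bash
python3 -c "
from rig import env
print(env.close_job());s=env.observe();print(s['time_s'],s['position'],s['grip_width'])"
```

```text
the job is handed in; nothing more can be done
None
the job is handed in; nothing more can be done
```

I shut the tap first, then lifted the lid to about 45° and handed the job in while still holding it there, at about 11.5 s of the 48 s allowed.

- **Tap lever:** I pressed the knob down with closed fingers while the lid was shut, until it met its stop at 18 N. A camera check put the knob centre 185 mm above the bench, against 186 mm when fully down. It still looked level in the last pictures.
- **Lid:** I gripped the bar at 40 N and raised it along its arc in about 3 s, with short pauses to check. The last depth fit read 44.6°, and the same fit read about 0.3–0.7° low with the lid shut. The angle did not change over 1 s of holding.
- **Forces:** The readings I took stayed below about 20 N at the wrist.
- **Disagreement:** During the lift the bar moved about 4 mm towards the fingertips. It stayed in the grip, and I took the lid angle from the lid surface rather than from the gripper position.
- **Other items:** In the last scene view, the oil bottle, scoop and next jar stood where they started. The jar under the spout, full jar and steel cup were partly or wholly hidden by the arm or filler. The funnel was outside the part I compared, but the arm never went near it.

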